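# Sort the washed brewing bits into their steel trays

### The job

Sort the washed brewing bits: stand both rubber stoppers, wide end up, on the floor of the round dish, stand both tablet bottles upright in the deep rectangular bin, and lay the measuring spoon flat inside the long shallow tray. Leave the scale and the white flask where they are.

Things in the scene. Friction and masses are not known exactly. Their poses are not given: they have to be found in the camera images.
- stopper_a: Solid black rubber carboy stopper, a short tapered plug standing wide end up: 38 mm diameter at the top, 31 mm at the foot, 34 mm high, about 35 g. Origin: centre of its underside; z up its axis. The other stopper is identical; they are interchangeable.
- stopper_b: Solid black rubber carboy stopper, a short tapered plug standing wide end up: 38 mm diameter at the top, 31 mm at the foot, 34 mm high, about 35 g. Origin: centre of its underside; z up its axis. The other stopper is identical; they are interchangeable.
- bottle_a: White plastic tablet bottle with a screw cap of the same width, standing upright: a straight cylinder 34 mm in diameter, 70 mm high overall (the cap is the top 20 mm), about 50 g, closed. Origin: centre of its underside; z up its axis. The other bottle is identical; they are interchangeable.
- bottle_b: White plastic tablet bottle with a screw cap of the same width, standing upright: a straight cylinder 34 mm in diameter, 70 mm high overall (the cap is the top 20 mm), about 50 g, closed. Origin: centre of its underside; z up its axis. The other bottle is identical; they are interchangeable.
- spoon: Steel measuring spoon lying flat, 140 mm long, about 45 g. Bar handle 12 mm wide, 10 mm thick along its x axis from x = -70 to +36 mm; round bowl 36 mm across, 14 mm high, centred at x = +52 mm. Origin: on the handle, midway along the whole length, at the underside; z up. The centre of mass is within 20 mm of the origin: grip across the handle there.
- dish: Round shallow stainless dish, 130 mm outer diameter, 18 mm high, wall 4 mm, floor 4 mm thick, empty. Fixed to the bench. Origin: centre of its underside; z up.
- caddy: Deep short rectangular stainless bin, outside 130 mm (its x) by 80 mm (its y) by 42 mm high, walls and floor 4 mm thick, no dividers, empty; the two bottles stand in it side by side along x. Fixed to the bench. Origin: centre of its underside; z up.
- tray: Long shallow rectangular stainless tray, outside 180 mm (its x) by 92 mm (its y) by 18 mm high, walls and floor 4 mm thick, empty. Fixed to the bench. Origin: centre of its underside; z up.
- scale_front (a point): Bystander: flat silver kitchen scale, 120 by 190 mm, 34 mm high, at the far side of the bench. Loose. This point: middle of its near long edge (the edge facing the robot), at bench height; the scale extends 120 mm beyond it. Not to be disturbed.
- flask: Bystander: round white plastic flask with a black cap, 90 mm in diameter, 112 mm high, at the far side of the bench. Loose. Origin: centre of its underside. Not to be disturbed.
Not all that is in view belongs to the job. Leave any blue or brown look-alike of the tray alone.

How it is judged:
By the outcome, as a careful person would: the job done as asked, in the order asked, and still so for the second after the job is handed in, with the robot touching nothing.
It also fails if it takes over 112 s, if anything falls off the work surface, if the arm or the gripper's body presses on something with over 40 N, if the wrist force passes 120 N, or if a joint passes its speed limit or range.

### The arm

A 7-joint arm with a two-finger parallel gripper is mounted at the origin on the work surface. World frame = base frame: x ahead of the robot, y to its left, z up, the work surface at z = 0. Lengths are in mm, angles in rad, forces in N, time in s.
With the tool pointing down it reaches from about 400 to 875 mm from the base axis. Payload 4.4 kg.
Tool frame: the origin (TCP) lies midway between the tips of the shut fingers; the grasp point (between the pads) lies ctrl.grip_depth behind it (ctrl.grip_depth is the distance from the TCP to the grasp point, in mm); z points along the fingers, y is the line along which they close (so a half turn about z gives the same grasp; the last joint's range is limited). The gripper opens to 85 mm and grips with 20 to 120 N. Pads are 22 mm wide; open, the fingers measure 114 mm over their backs; the gripper's body (76 mm by 85 mm) begins 54 mm behind the grasp point. The pads swing forward as they close: fully open they stand 13 mm farther back than shut.
Start: joints at [-1.245, 0.628, 0.038, 1.517, -0.027, 0.996, -0.02], TCP at [248.182, 600.769, 211.213] pointing down, gripper open.
Joint ranges: [-3.06, 3.06], [-0.37, 2.12], [-1.25, 1.32], [0.18, 2.47], [-1.1, 4.24], [0.23, 1.98], [-2.94, 2.94]. Speed limits (rad/s): [2.57, 2.57, 3.14, 3.14, 3.14, 3.14, 3.14].

### API

Orientations are given as [roll, pitch, yaw] about the fixed x, y, z axes, in that order (R = Rz(yaw) Ry(pitch) Rx(roll)).
In Python, from cell import ctrl gives the robot as it stands.
- The arm moves only by the tool carry_out, never from a script. Its argument "deltas" is one flat list of numbers, 7 for each row, row after row: the turn, a rotation vector about the tool's x, y, z in degrees, then the shift along the tool's x, y, z in m, then the closure, from -1 (fully open) to 1 (shut). In form: [wx, wy, wz, dx, dy, dz, claw, wx, wy, wz, dx, dy, dz, claw, ...]. A call has 1 to 12 rows; each row shifts and turns the commanded pose from where the row before left it, along the tool's axes as they then stand; what a row does not reach is not made up. A row lasts 1/8 s, in which the tool goes at most 62.5 mm and 10.7 degrees, less where a joint would pass 70% of its speed; a pose out of reach is approached as far as the arm can. A call with a gripper value outside its range is refused whole. The fingers move at their own pace and stop on an object; the grip force is fixed at half the most. Time passes only in rows, so rows that do not move let the fingers close. It gives the time, the measured TCP pose, the force, the opening and the grip force at its end, in the units of the state.
- ctrl.read_state(): the state, without advancing time (a new reading comes with each control period).
- ctrl.get_image(name): name is "scene" or "side" or "wrist"; returns the picture (420x560x3 uint8, red, green, blue); there is no depth.
- ctrl.calibration(name): a dict with "mtx" (3x3 intrinsics, pixels), "R" (3x3) and "t" (3): a world point X has camera coordinates R X + t. Camera axes: x right, y down, z forward; pixel columns grow to the right and rows downward; lengths in mm; the calibration is good to about 2 mm. A picture is of the moment at which its call begins: read the wrist's pose just before it. calibration takes no time and is no camera call; for the wrist camera it gives the pose at the moment of the call.
- ctrl.finish_job(): hands the job in; it is judged then, once.
The state is a dict: "clock": time; "qpos": joint angles; "qd": joint speeds; "tau": joint torques, N m; "eef_pos": TCP position; "tool_rot": TCP orientation; "force": force on the tool from outside, world axes, zero at the start; "torque": the same for the moment, N m; "width": finger opening in mm; "gripper_force": force on a finger pad.
Only numpy, scipy, OpenCV 4.12 (cv2) and the standard library are available. Lean on these libraries where they do the work, as an engineer would, in place of code of your own. Each camera call takes 0.05 s, during which the arm holds its last target. There are 200 camera calls.

## Working session

There is one attempt and no reset: what is moved stays moved. The work goes in short steps, Python scripts to look and compute and a tool call to move; the robot and the scene stay as the last step left them, time stands still between calls to the robot, and variables do not carry over. Pictures are saved under pics/ and viewed, at most 14 in all, crops included, and the job is handed in when it is done.

Besides the shell and the picture viewer there is one more tool, called after ">>>" as name(argument=value, ...) on one line, values as JSON. carry_out: Moves the arm, as the interface text tells. Its arguments: {"type":"object","properties":{"deltas":{"type":"array"}},"required":["deltas"]}

```bash
mkdir -p pics; ls; python3 - <<'E'
from cell import ctrl
import cv2,numpy as np
s=ctrl.read_state();print({k:np.round(v,3) for k,v in s.items()});print(ctrl.grip_depth)
for n in("scene","side"):
    im=ctrl.get_image(n);cv2.imwrite(f"pics/{n}0.png",im[:,:,::-1])
    c=ctrl.calibration(n);print(n,c["mtx"].round(1).tolist(),(-c["R"].T@c["t"]).round(0),c["R"].round(2).tolist())
E
```

```text
pics
{'clock': np.float64(0.0), 'qpos': array([-1.245,  0.629,  0.038,  1.518, -0.027,  0.996, -0.02 ]), 'qd': array([-0.001,  0.002, -0.001, -0.   ,  0.001, -0.   ,  0.001]), 'tau': array([-0.0000e+00, -5.6341e+01,  1.2260e+00, -1.9345e+01,  1.1000e-02,
        1.0000e-02,  0.0000e+00]), 'eef_pos': array([247.934, 600.123, 210.286]), 'tool_rot': array([-3.14,  0.  ,  2.75]), 'force': array([-0.44 , -0.018,  0.266]), 'torque': array([ 0.037, -0.019,  0.026]), 'gripper_force': np.float64(0.0), 'width': np.float64(85.281)}
18.700000000000003
scene [[407.9, 0.0, 285.8], [0.0, 407.9, 211.9], [0.0, 0.0, 1.0]] [1219.  337.  963.] [[-0.58, 0.81, 0.01], [0.62, 0.45, -0.64], [-0.53, -0.37, -0.76]]
side [[451.1, 0.0, 281.8], [0.0, 451.1, 212.2], [0.0, 0.0, 1.0]] [ 114. -889.  818.] [[0.86, -0.51, 0.01], [-0.32, -0.55, -0.77], [0.4, 0.66, -0.63]]
```

View pics/scene0.png

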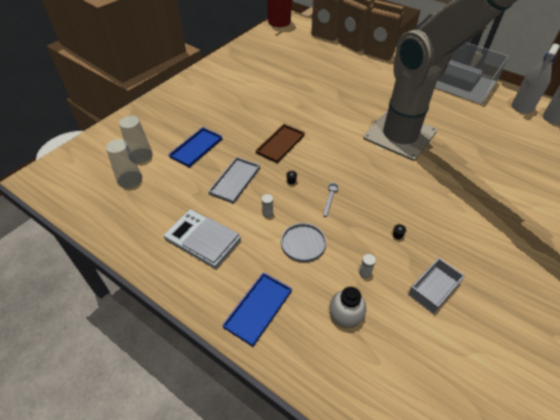

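View pics/side0.png

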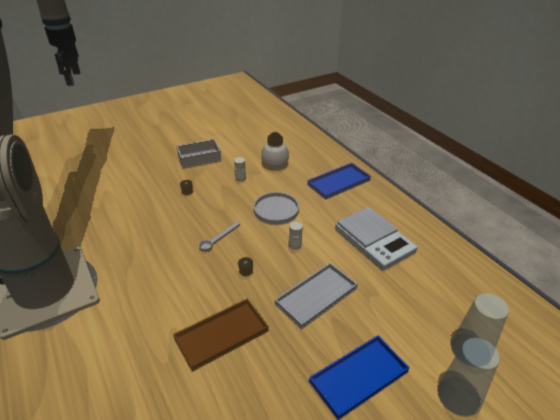

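Scene view: stoppers at (292,177) and (399,231), bottles at (267,205) and (368,266), spoon at (331,198), dish at (303,242), caddy at (437,286), scale at (202,238), flask at (348,307). 

Tray candidates are grey (235,180), blue (196,147) and (258,308), and brown (280,143). Only the grey one is stainless, so it is the tray. The side view agrees, with the grey tray at (317,294).

```bash
cat > h.py <<'E'
from cell import ctrl
import cv2,numpy as np
def ray(c,uv):
    d=c["R"].T@np.linalg.solve(c["mtx"],[uv[0],uv[1],1.]);return -c["R"].T@c["t"],d
def plane(c,uv,z):
    o,d=ray(c,uv);return o+d*(z-o[2])/d[2]
def proj(c,X):
    p=c["mtx"]@(c["R"]@np.asarray(X,float)+c["t"]);return p[:2]/p[2]
E
python3 - <<'E'
from h import *
A=ctrl.calibration("scene");B=ctrl.calibration("side")
P=dict(stopA=((292,177),(246,266),17),stopB=((399,231),(187,187),17),botA=((267,205),(296,235),35),botB=((368,266),(240,168),35),
dish=((303,241),(276,207),18),caddy=((437,283),(199,151),42),tray=((235,179),(317,294),18),spoonbowl=((333,187),(206,245),10),spoonend=((327,213),(239,224),10),
flask=((348,307),(275,152),50),sc1=((166,238),(367,207),34),sc2=((239,240),(414,247),34))
for k,(a,b,z) in P.items(): print(k,plane(A,a,z).round(),plane(B,b,z).round())
im=cv2.imread("pics/scene0.png");cv2.imwrite("pics/c1.png",cv2.resize(im[120:320,150:470],None,fx=2.5,fy=2.5,interpolation=cv2.INTER_CUBIC))
E
```

```text
stopA [ 430. -186.   17.] [ 438. -183.   17.]
stopB [426. 195.  17.] [434. 198.  17.]
botA [ 587. -168.   35.] [ 593. -165.   35.]
botB [599. 182.  35.] [607. 186.  35.]
dish [623. -12.  18.] [617. -20.  18.]
caddy [544. 353.  42.] [531. 332.  42.]
tray [ 548. -329.   18.] [ 538. -345.   18.]
spoonbowl [383. -57.  10.] [385. -57.  10.]
spoonend [487. -15.  10.] [497. -25.  10.]
flask [744. 201.  50.] [736. 192.  50.]
sc1 [ 852. -323.   34.] [ 827. -165.   34.]
sc2 [ 737. -153.   34.] [ 827. -352.   34.]
```

View pics/c1.png

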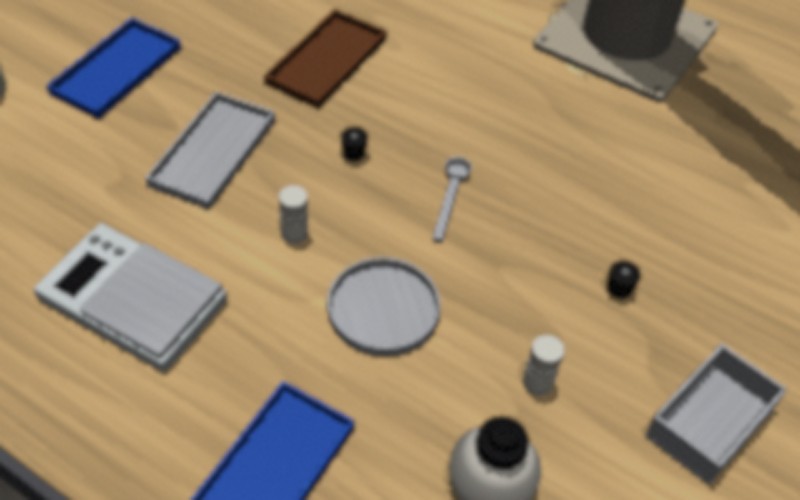

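The crop confirms it: the grey tray is at (235,180) in the full image, and the blue and brown ones are look-alikes. Next I work out the wrist camera geometry and the route to a viewing pose.

```bash
cat >> h.py <<'E'
from scipy.spatial.transform import Rotation as Rn
def delta(x,y,z,yaw,s=None):
    s=s or ctrl.read_state()
    R0=Rn.from_euler("xyz",s["tool_rot"]);R1=Rn.from_euler("xyz",[np.pi,0,yaw])
    w=(R0.inv()*R1).as_rotvec(degrees=True);d=R0.inv().apply(np.array([x,y,z])-s["eef_pos"])
    d1=R1.inv().apply(np.array([x,y,z])-s["eef_pos"])
    print("turn",w.round(2),"d(now)",(d/1000).round(4),"d(after turn)",(d1/1000).round(4))
E
python3 - <<'E'
from h import *
s=ctrl.read_state();c=ctrl.calibration("wrist");R0=Rn.from_euler("xyz",s["tool_rot"]).as_matrix()
print(c["mtx"].round(1).tolist(),"cam in tool",(R0.T@(-c["R"].T@c["t"]-s["eef_pos"])).round(1),"axes in tool",(c["R"]@R0).round(3).tolist())
delta(480,200,380,np.pi/2)
E
```

```text
[[304.2, 0.0, 279.0], [0.0, 304.2, 212.0], [0.0, 0.0, 1.0]] cam in tool [  67.9    1.1 -162.2] axes in tool [[-0.001, 1.0, -0.001], [-0.964, -0.001, -0.267], [-0.267, 0.001, 0.964]]
turn [-9.000e-02  6.000e-02  6.755e+01] d(now) [-0.3673 -0.2816 -0.1691] d(after turn) [-0.4002  0.2321 -0.1696]
```

>>> carry_out(deltas=[0,0,9.65,0,0,-0.017,-1,0,0,9.65,0,0,-0.017,-1,0,0,9.65,0,0,-0.017,-1,0,0,9.65,0,0,-0.017,-1,0,0,9.65,0,0,-0.017,-1,0,0,9.65,0,0,-0.017,-1,0,0,9.65,0,0,-0.018,-1,0,0,0,-0.05,0.04,0,-1,0,0,0,-0.05,0.04,0,-1,0,0,0,-0.05,0.04,0,-1,0,0,0,-0.05,0.04,0,-1,0,0,0,-0.05,0.04,0,-1])

```text
clock: 1.6
eef_pos: [444.2, 355.0, 331.0]
tool_rot: [-3.141, 0.0, 1.571]
force: [1.5, 0.1, -0.0]
width: 85.4
gripper_force: 0.0
```

>>> carry_out(deltas=[0,0,0,-0.04,0.036,0,-1,0,0,0,-0.04,0.036,0,-1,0,0,0,0,0,0,-1,0,0,0,0,0,0,-1])

```text
clock: 2.1
eef_pos: [514.8, 277.2, 330.7]
tool_rot: [-3.14, -0.0, 1.571]
force: [-0.3, 0.3, 0.1]
width: 85.8
gripper_force: 0.0
```

```bash
cat >> h.py <<'E'
def snap(name):
    import pickle
    s=ctrl.read_state();c=ctrl.calibration("wrist");im=ctrl.get_image("wrist");cv2.imwrite(f"pics/{name}.png",im[:,:,::-1])
    pickle.dump((s,c),open(f"pics/{name}.pkl","wb"));print(s["clock"],s["eef_pos"].round(1),s["tool_rot"].round(3));return im,c
E
python3 - <<'E'
from h import *
snap("w1")
E
```

```text
2.1 [514.8 277.2 330.7] [-3.14  -0.     1.571]
```

View pics/w1.png

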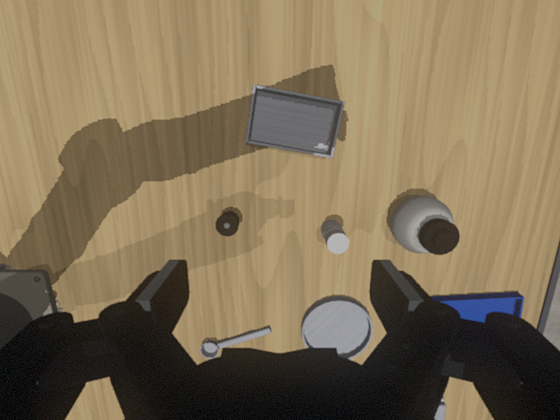

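Wrist view: stopper B (228,223), bottle B cap (338,243), caddy rim corners (256,87), (343,101), (333,157), (248,144), dish (336,327), spoon bowl (210,349).

```bash
cat >> h.py <<'E'
def blob(im,mask,seed,r=30):
    m=np.zeros(mask.shape,np.uint8);u,v=seed;m[max(v-r,0):v+r,max(u-r,0):u+r]=mask[max(v-r,0):v+r,max(u-r,0):u+r]
    n,l,st,ce=cv2.connectedComponentsWithStats(m);k=1+np.argmax(st[1:,4]);ys,xs=np.where(l==k)
    return ce[k],st[k],np.c_[xs,ys].astype(np.float32)
E
python3 - <<'E'
from h import *
import pickle
s,c=pickle.load(open("pics/w1.pkl","rb"));im=cv2.imread("pics/w1.png");hsv=cv2.cvtColor(im,cv2.COLOR_BGR2HSV);S,V=hsv[...,1],hsv[...,2]
print(V[222,228],S[222,228],V[243,338],S[243,338],V[243,300],S[243,300],V[325,336],S[325,336])
e,st,_=blob(im,(V<60).astype(np.uint8),(228,223),18);print("stop",e,st,plane(c,e,20))
e,st,p=blob(im,((S<60)&(V>130)).astype(np.uint8),(338,243),18);(u,r)=cv2.minEnclosingCircle(p);print("bot",e,st,u,r,plane(c,u,70),plane(c,e,70))
e,st,p=blob(im,(S<60).astype(np.uint8),(336,327),45);q=cv2.fitEllipse(cv2.convexHull(p.astype(np.int32)));print("dish",q,plane(c,q[0],15))
e,st,p=blob(im,(S<75).astype(np.uint8),(295,122),58);b=cv2.boxPoints(cv2.minAreaRect(p));print("caddy box",b.round(),[plane(c,x,42)[:2].round() for x in b])
k=[plane(c,x,42)[:2] for x in((255,86),(343,101),(333,158),(247,144))];print(np.round(k),np.mean(k,0))
print([np.linalg.norm(k[i]-k[i-1]).round() for i in range(4)],np.degrees(np.arctan2(*(k[1]-k[0]+k[2]-k[3])[::-1])))
E
```

```text
60 68 179 3 166 94 160 10
stop [227.53409091 221.16477273] [217 212  22  23 176] [430.73542291 199.92442023  20.        ]
bot [337.83033419 243.01285347] [327 233  23  21 389] (337.86273193359375, 243.06863403320312) 11.55235481262207 [601.87743163 181.36264358  70.        ] [601.82488038 181.45097853  70.        ]
dish ((335.7469177246094, 359.52508544921875), (90.4070053100586, 128.85507202148438), 1.601493239402771) [621.06985945 -73.88345892  15.        ]
caddy box [[242. 142.]
 [253.  84.]
 [345. 100.]
 [334. 159.]] [array([461., 326.]), array([479., 405.]), array([606., 383.]), array([595., 302.])]
[[481. 402.]
 [604. 382.]
 [594. 304.]
 [468. 324.]] [536.84286252 352.84878096]
[np.float64(79.0), np.float64(124.0), np.float64(79.0), np.float64(127.0)] -9.094635248358365
```

>>> carry_out(deltas=[0,0,0,-0.0193,-0.021,0.05,-1,0,0,0,-0.0193,-0.021,0.05,-1,0,0,0,-0.0193,-0.021,0.05,-1,0,0,0,-0.0193,-0.021,0.05,-1,0,0,0,0,0,0.04,-1,0,0,0,0,0,0.04,-1,0,0,0,0,0,0.03,-1,0,0,0,0,0,0.0147,-1,0,0,0,0,0,0,1,0,0,0,0,0,0,1,0,0,0,0,0,0,1,0,0,0,0,0,0,1])

```text
clock: 3.65
eef_pos: [432.2, 200.1, 8.0]
tool_rot: [3.14, -0.001, 1.571]
force: [-1.2, -0.3, 7.9]
width: 33.4
gripper_force: 58.9
```

>>> carry_out(deltas=[0,0,0,0,0,0,1,0,0,0,0,0,0,1,0,0,0,0,0,0,1])

```text
clock: 4.03
eef_pos: [432.1, 200.2, 8.0]
tool_rot: [3.14, -0.002, 1.571]
force: [-1.3, -0.4, 7.0]
width: 33.5
gripper_force: 58.9
```

>>> carry_out(deltas=[0,0,0,0,0,-0.03,1,0,0,0,0,0,-0.05,1,0,0,0,-0.033,0.011,-0.05,1,0,0,0,-0.033,0.011,-0.05,1,0,0,0,-0.044,0.014,-0.04,1,0,0,0,-0.044,0.014,-0.04,1,0,0,0,-0.044,0.014,-0.03,1,0,0,0,-0.044,0.014,-0.03,1,0,0,0,-0.044,0.014,0,1,0,0,0,-0.044,0.014,0,1,0,0,0,0,0,0,1,0,0,0,0,0,0,1])

```text
clock: 5.52
eef_pos: [537.0, -129.8, 326.7]
tool_rot: [-3.142, -0.001, 1.571]
force: [-0.0, -0.0, -0.7]
width: 33.5
gripper_force: 59.9
```

```bash
python3 - <<'E'
from h import *
snap("w2");print(ctrl.read_state()["width"],ctrl.read_state()["force"])
E
```

```text
5.525 [ 537.  -129.8  326.7] [-3.142e+00 -1.000e-03  1.571e+00]
33.16058932508176 [-0.5357629  -0.46892332 -0.52942675]
```

View pics/w2.png

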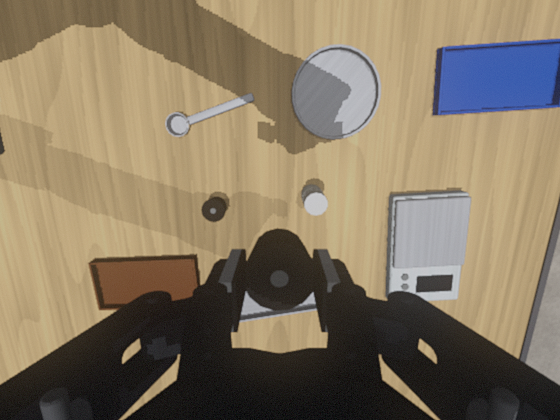

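Wrist view 2: the stopper is held at (280,270). Dish centre is near (336,92), spoon runs from the bowl at (178,124) to the end at (252,97), stopper A is at (214,209), bottle A cap is at (315,203), and the tray is mostly hidden behind the gripper.

```bash
python3 - <<'E'
from h import *
import pickle
s,c=pickle.load(open("pics/w2.pkl","rb"));im=cv2.imread("pics/w2.png");hsv=cv2.cvtColor(im,cv2.COLOR_BGR2HSV);S,V=hsv[...,1],hsv[...,2]
e,st,_=blob(im,(V<55).astype(np.uint8),(214,209),18);print("stopA",e,st,plane(c,e,20))
e,st,p=blob(im,((S<60)&(V>130)).astype(np.uint8),(315,203),16);(u,r)=cv2.minEnclosingCircle(p);print("botA",u,r,plane(c,u,70))
e,st,p=blob(im,(S<60).astype(np.uint8),(336,92),52);q=cv2.fitEllipse(cv2.convexHull(p.astype(np.int32)));print("dish",q,plane(c,q[0],14))
for n,uv,z in(("bowl",(178,124),10),("end",(252,97),10),("scale",(392,195),34),("scale",(390,300),34),("dL",(292,92),18),("dR",(380,92),18),("dT",(336,45),18),("dB",(336,139),18)):print(n,plane(c,uv,z).round(1))
E
```

```text
Traceback (most recent call last):
  File "h.py", line 22, in blob
    n,l,st,ce=cv2.connectedComponentsWithStats(m);k=1+np.argmax(st[1:,4]);ys,xs=np.where(l==k)
                                                      ~~~~~~~~~^^^^^^^^^^
ValueError: attempt to get argmax of an empty sequence
```

```bash
python3 - <<'E'
from h import *
import pickle
s,c=pickle.load(open("pics/w2.pkl","rb"));im=cv2.imread("pics/w2.png");hsv=cv2.cvtColor(im,cv2.COLOR_BGR2HSV);S,V=hsv[...,1],hsv[...,2]
e,st,_=blob(im,(V<90).astype(np.uint8),(214,209),18);print("stopA",e,st,plane(c,e,20))
e,st,p=blob(im,((S<60)&(V>130)).astype(np.uint8),(315,203),16);(u,r)=cv2.minEnclosingCircle(p);print("botA",u,r,plane(c,u,70))
e,st,p=blob(im,(S<60).astype(np.uint8),(336,92),52);q=cv2.fitEllipse(cv2.convexHull(p.astype(np.int32)));print("dish",q,plane(c,q[0],14))
for n,uv,z in(("bowl",(178,124),10),("end",(252,97),10),("scale",(392,195),34),("scale",(390,300),34),("dL",(292,92),18),("dR",(380,92),18),("dT",(336,45),18),("dB",(336,139),18)):print(n,plane(c,uv,z).round(1))
E
```

```text
stopA [214.16859122 208.41570439] [202 197  25  25 433] [ 433.69124855 -184.22276494   20.        ]
botA (315.5, 203.5) 12.103818893432617 [ 588.80457159 -163.97143578   70.        ]
dish ((336.0245056152344, 91.3377456665039), (89.17472839355469, 96.60617065429688), 20.942893981933594) [620.39476113  -9.16742477  14.        ]
bowl [384.3 -54.8  10. ]
end [497.2 -16.5  10. ]
scale [ 709.7 -159.5   34. ]
scale [ 724.  -340.3   34. ]
dL [556.  -10.5  18. ]
dR [683.4 -10.5  18. ]
dT [616.7  50.8  18. ]
dB [623.  -76.7  18. ]
```

>>> carry_out(deltas=[0,0,0,0.0365,0.0208,0.04,1,0,0,0,0.0365,0.0208,0.04,1,0,0,0,0.0365,0.0208,0.04,1,0,0,0,0.0365,0.0208,0.04,1,0,0,0,0,0,0.04,1,0,0,0,0,0,0.04,1,0,0,0,0,0,0.027,1,0,0,0,0,0,0,1,0,0,0,0,0,0,1])

```text
clock: 6.7
eef_pos: [621.4, 16.4, 60.7]
tool_rot: [3.14, -0.0, 1.572]
force: [-1.3, -0.8, -1.6]
width: 33.9
gripper_force: 59.9
```

>>> carry_out(deltas=[0,0,0,0,0,0.025,1,0,0,0,0,0,0.015,1,0,0,0,0,0,0.006,1,0,0,0,0,0,0,1,0,0,0,0,0,0,1])

```text
clock: 7.32
eef_pos: [621.2, 15.5, 14.2]
tool_rot: [3.14, 0.0, 1.571]
force: [-0.1, 0.7, -0.1]
width: 33.4
gripper_force: 59.9
```

>>> carry_out(deltas=[0,0,0,0,0,0.0015,1,0,0,0,0,0,0,1])

```text
clock: 7.58
eef_pos: [620.9, 15.5, 12.3]
tool_rot: [3.141, -0.0, 1.571]
force: [-0.4, 0.7, 0.0]
width: 33.6
gripper_force: 60.0
```

>>> carry_out(deltas=[0,0,0,0,0,0.0015,1,0,0,0,0,0,0,1])

```text
clock: 7.82
eef_pos: [620.9, 15.4, 12.1]
tool_rot: [3.141, -0.0, 1.571]
force: [-3.5, 0.1, 10.8]
width: 33.6
gripper_force: 61.2
```

>>> carry_out(deltas=[0,0,0,0,0,0,-0.12,0,0,0,0,0,0,-0.12,0,0,0,0,0,0,-0.12,0,0,0,0,0,0,-0.12])

```text
clock: 8.32
eef_pos: [620.5, 15.5, 10.3]
tool_rot: [-3.141, 0.0, 1.571]
force: [0.5, -0.2, 0.5]
width: 47.9
gripper_force: 0.0
```

>>> carry_out(deltas=[0,0,0,0,0,-0.03,-0.12,0,0,0,0,0,-0.06,-0.12,0,0,0,-0.05,-0.0467,-0.02,-0.8,0,0,0,-0.05,-0.0467,0,-0.8,0,0,0,-0.05,-0.0467,0,-0.8,0,0,0,-0.05,-0.0467,0,-0.8,0,0,0,0,0,0,-0.8])

```text
clock: 9.2
eef_pos: [447.6, -169.7, 118.5]
tool_rot: [-3.14, 0.001, 1.561]
force: [0.4, 1.0, -0.6]
width: 76.9
gripper_force: 0.0
```

```bash
python3 - <<'E'
from h import *
delta(434,-184,8,np.pi/2)
im,c=snap("w3")
E
```

```text
turn [-0.12  0.08 -0.56] d(now) [-0.0143 -0.0132  0.1105] d(after turn) [-0.0143 -0.0136  0.1105]
9.2 [ 447.6 -169.7  118.5] [-3.140e+00  1.000e-03  1.561e+00]
```

View pics/w3.png

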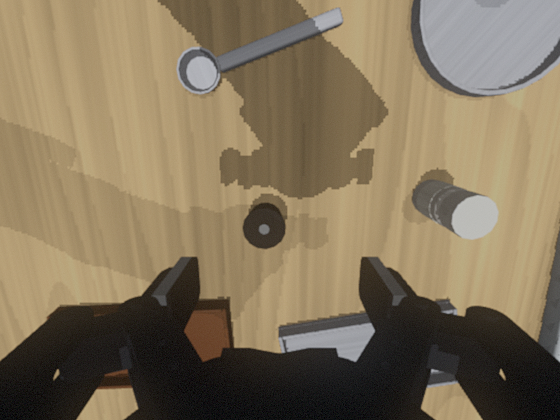

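Wrist view 3: stopper A top at (265,228), spoon bowl (200,71) with handle end (340,16), bottle A cap (474,217). The tray's near corner is at (281,328).

```bash
python3 - <<'E'
from h import *
import pickle
s,c=pickle.load(open("pics/w3.pkl","rb"))
for n,uv,z in(("stop",(265,228),34),("bot",(474.5,217),70),("bowl",(200,70),14),("end",(341,17),10),("tray",(281,326),18),("trayR",(455,303),18)):print(n,plane(c,uv,z).round(1))
E
```

```text
stop [ 435.5 -183.3   34. ]
bot [ 588.6 -164.3   70. ]
bowl [385.1 -55.4  14. ]
end [497.7 -17.8  10. ]
tray [ 448.3 -292.    18. ]
trayR [ 618.3 -267.5   18. ]
```

>>> carry_out(deltas=[0,0,-0.5,-0.014,-0.013,0.04,-0.8,0,0,0,0,0,0.04,-0.8,0,0,0,0,0,0.0305,-0.8,0,0,0,0,0,0,-0.8,0,0,0,0,0,0,1,0,0,0,0,0,0,1,0,0,0,0,0,0,1,0,0,0,0,0,0,1,0,0,0,0,0,0,1])

```text
clock: 10.38
eef_pos: [439.8, -179.3, 9.2]
tool_rot: [3.139, 0.0, 1.58]
force: [-0.4, 1.0, 8.7]
width: 33.2
gripper_force: 58.7
```

>>> carry_out(deltas=[0,0,0,0,0,-0.03,1,0,0,0,0,0,-0.05,1,0,0,0,0.024,0.03,-0.02,1,0,0,0,0.024,0.03,0,1,0,0,0,0.024,0.03,0,1,0,0,0,0.024,0.03,0,1,0,0,0,0.024,0.03,0,1,0,0,0,0.024,0.03,0,1,0,0,0,0,0,0,1,0,0,0,0,0,0,1])

```text
clock: 11.62
eef_pos: [616.7, -34.2, 108.0]
tool_rot: [-3.141, 0.001, 1.579]
force: [0.5, -0.2, -0.1]
width: 33.3
gripper_force: 59.7
```

```bash
python3 - <<'E'
from h import *
delta(620.5,-34,13,np.pi/2)
im,c=snap("w4")
E
```

```text
turn [-0.02  0.03  0.49] d(now) [0.0002 0.0038 0.0949] d(after turn) [0.0002 0.0038 0.095 ]
11.625 [616.7 -34.2 108. ] [-3.141e+00  1.000e-03  1.579e+00]
```

View pics/w4.png

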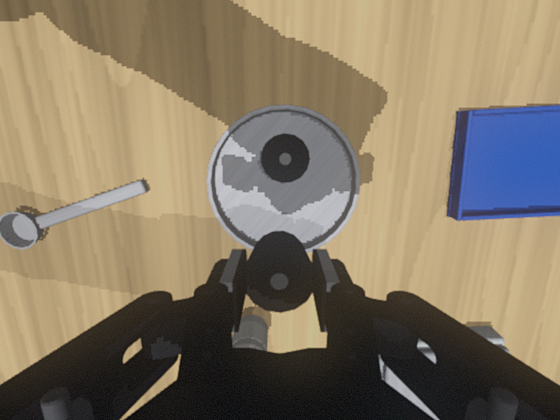

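Wrist view 4: the first stopper is upright in the dish at (285,158), dish rim centre is about (284,177), and the second stopper is held at (280,270). I lower it now.

>>> carry_out(deltas=[0,0,0.5,0,0.0038,0.035,1,0,0,0,0,0,0.035,1,0,0,0,0,0,0.02,1,0,0,0,0,0,0.003,1,0,0,0,0,0,0,1,0,0,0,0,0,0,1])

```text
clock: 12.42
eef_pos: [622.1, -34.0, 15.8]
tool_rot: [3.139, 0.0, 1.571]
force: [0.7, 0.3, 0.2]
width: 33.0
gripper_force: 59.7
```

```bash
python3 - <<'E'
from h import *
import pickle
s,c=pickle.load(open("pics/w4.pkl","rb"))
print(plane(c,(284,177),18),plane(c,(285,158),38))
E
```

```text
[620.78070835  -4.86230192  18.        ] [621.01247922  12.69792183  38.        ]
```

>>> carry_out(deltas=[0,0,0,0,0,0.0015,1,0,0,0,0,0,0,1,0,0,0,0,0,0.0015,1,0,0,0,0,0,0,1])

```text
clock: 12.92
eef_pos: [621.6, -33.5, 13.3]
tool_rot: [3.141, -0.001, 1.571]
force: [-2.3, 1.1, 12.3]
width: 33.1
gripper_force: 61.7
```

>>> carry_out(deltas=[0,0,0,0,0,0,-0.12,0,0,0,0,0,0,-0.12,0,0,0,0,0,0,-0.12,0,0,0,0,0,0,-0.12,0,0,0,0,0,-0.03,-0.12,0,0,0,0,0,-0.05,-0.12,0,0,0,0,0,-0.04,-0.5,0,0,0,-0.0325,-0.008,0,-0.9,0,0,0,-0.0325,-0.008,0,-0.9,0,0,0,-0.0325,-0.008,0,-0.9,0,0,0,-0.0325,-0.008,0,-0.9,0,0,0,0,0,0,-0.9])

```text
clock: 14.42
eef_pos: [587.9, -167.9, 131.8]
tool_rot: [-3.141, 0.002, 1.565]
force: [0.2, 0.4, 0.6]
width: 81.3
gripper_force: 0.0
```

```bash
python3 - <<'E'
from h import *
delta(588.7,-164.5,40,np.pi/2)
im,c=snap("w5")
E
```

```text
turn [-0.02  0.14 -0.33] d(now) [0.0036 0.0008 0.0918] d(after turn) [0.0034 0.0008 0.0918]
14.425 [ 587.9 -167.9  131.8] [-3.141e+00  2.000e-03  1.565e+00]
```

View pics/w5.png

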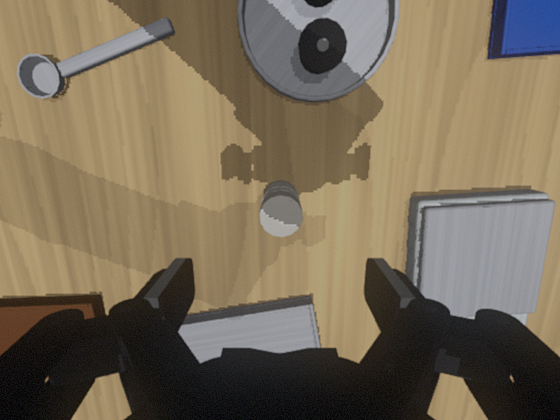

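Wrist view 5: both stoppers stand upright in the dish, and bottle A's cap is at (281,214) below the gripper.

>>> carry_out(deltas=[0,0,-0.3,0.0034,0.001,0.04,-0.9,0,0,0,0,0,0.03,-0.9,0,0,0,0,0,0.0215,-0.9,0,0,0,0,0,0,-0.9,0,0,0,0,0,0,1,0,0,0,0,0,0,1,0,0,0,0,0,0,1,0,0,0,0,0,0,1,0,0,0,0,0,0,1])

```text
clock: 15.6
eef_pos: [590.9, -160.6, 41.4]
tool_rot: [3.14, 0.0, 1.576]
force: [-1.8, 0.7, 5.3]
width: 30.9
gripper_force: 58.9
```

```bash
python3 - <<'E'
from h import *
import pickle
s,c=pickle.load(open("pics/w5.pkl","rb"))
print(plane(c,(281,215),70),plane(c,(312,297),18),plane(c,(320,350),18))
E
```

```text
[ 589.61755956 -163.57908146   70.        ] [ 621.10164231 -265.98749217   18.        ] [ 631.19186414 -330.36142851   18.        ]
```

>>> carry_out(deltas=[0,0,0,0,0,-0.03,1,0,0,0,0,0,-0.05,1,0,0,0,0.02,-0.0036,-0.03,1,0,0,0,0.045,-0.0075,0,1,0,0,0,0.045,-0.0075,0,1,0,0,0,0.045,-0.0075,0,1,0,0,0,0.045,-0.0075,0,1,0,0,0,0.045,-0.0075,0,1,0,0,0,0.045,-0.0075,0,1,0,0,0,0.045,-0.0075,0,1,0,0,0,0.045,-0.0075,0,1,0,0,0,0.045,-0.0075,0,1])

```text
clock: 17.1
eef_pos: [516.6, 265.9, 150.6]
tool_rot: [3.141, -0.001, 1.576]
force: [-0.4, 0.4, 0.1]
width: 30.9
gripper_force: 59.5
```

>>> carry_out(deltas=[0,0,0,0.045,-0.0075,0,1,0,0,0,0.045,-0.0075,0,1,0,0,4.8,0,0,0,1,0,0,4.8,0,0,0,1,0,0,0,0,0,0,1])

```text
clock: 17.73
eef_pos: [501.3, 354.4, 150.2]
tool_rot: [3.141, -0.0, 1.41]
force: [0.1, -0.3, 0.0]
width: 31.1
gripper_force: 59.5
```

```bash
python3 - <<'E'
from h import *
delta(505,361,60,np.pi/2-.166)
im,c=snap("w6")
E
```

```text
turn [ 0.01 -0.    0.27] d(now) [0.0071 0.0026 0.0902] d(after turn) [0.0072 0.0026 0.0902]
17.725 [501.3 354.4 150.2] [ 3.141 -0.     1.41 ]
```

View pics/w6.png

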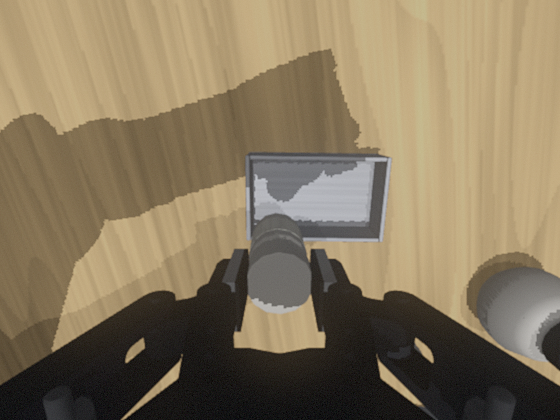

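Wrist view 6: bottle held upright at (280,265), and the caddy rim corners are (247,154), (390,157), (383,241), (248,240). The caddy is square to the tool.

```bash
python3 - <<'E'
from h import *
import pickle
s,c=pickle.load(open("pics/w6.pkl","rb"))
k=np.array([plane(c,u,42)[:2] for u in((247,154),(390,157),(383,241),(248,240))]);m=k.mean(0);print(k.round(),m)
e=(k[1]-k[0]+k[2]-k[3]);a=np.arctan2(e[1],e[0]);print(np.degrees(a),np.linalg.norm(e)/2)
u=np.array([np.cos(a),np.sin(a)]);print(m-32*u,m+32*u)
E
```

```text
[[481. 405.]
 [605. 382.]
 [593. 304.]
 [467. 326.]] [536.39274811 354.46458822]
-10.08181727913479 126.73058527049625
[504.88686706 360.0663254 ] [567.89862916 348.86285105]
```

>>> carry_out(deltas=[0,0,0.3,0.009,0.0025,0,1,0,0,0,0,0,0.04,1,0,0,0,0,0,0.04,1,0,0,0,0,0,0.021,1,0,0,0,0,0,0,1,0,0,0,0,0,0,1])

```text
clock: 18.52
eef_pos: [506.3, 363.2, 49.9]
tool_rot: [3.14, -0.001, 1.403]
force: [-0.0, -1.0, -0.9]
width: 30.6
gripper_force: 63.7
```

>>> carry_out(deltas=[0,0,0,0,0,0.002,1,0,0,0,0,0,0,1])

```text
clock: 18.77
eef_pos: [505.6, 363.0, 47.7]
tool_rot: [3.141, -0.001, 1.403]
force: [0.7, 0.2, -0.2]
width: 30.8
gripper_force: 63.7
```

Contact is expected at about 45.

>>> carry_out(deltas=[0,0,0,0,0,0.0015,1,0,0,0,0,0,0,1,0,0,0,0,0,0.0015,1,0,0,0,0,0,0,1])

```text
clock: 19.27
eef_pos: [505.6, 362.8, 44.5]
tool_rot: [3.141, -0.001, 1.403]
force: [-0.5, -0.5, 3.7]
width: 30.0
gripper_force: 64.2
```

>>> carry_out(deltas=[0,0,0,0,0,0,-0.05,0,0,0,0,0,0,-0.05,0,0,0,0,0,0,-0.05,0,0,0,0,0,0,-0.05,0,0,0,0,0,-0.03,-0.05,0,0,0,0,0,-0.04,-0.05,0,0,0,0,0,-0.03,-0.5,0,0,0,-0.041,0.0313,0,-0.9,0,0,0,-0.041,0.0313,0,-0.9,0,0,0,-0.041,0.0313,0,-0.9,0,0,0,-0.041,0.0313,0,-0.9,0,0,0,0,0,0,-0.9])

```text
clock: 20.78
eef_pos: [603.9, 173.3, 144.6]
tool_rot: [3.139, 0.003, 1.394]
force: [-0.6, 1.5, -0.5]
width: 81.0
gripper_force: 0.0
```

```bash
python3 - <<'E'
from h import *
delta(602,181.5,41,1.403)
im,c=snap("w7")
E
```

```text
turn [ 0.18  0.18 -0.49] d(now) [ 0.0081 -0.0036  0.1036] d(after turn) [ 0.0078 -0.0032  0.1036]
20.775 [603.9 173.3 144.6] [3.139e+00 3.000e-03 1.394e+00]
```

View pics/w7.png

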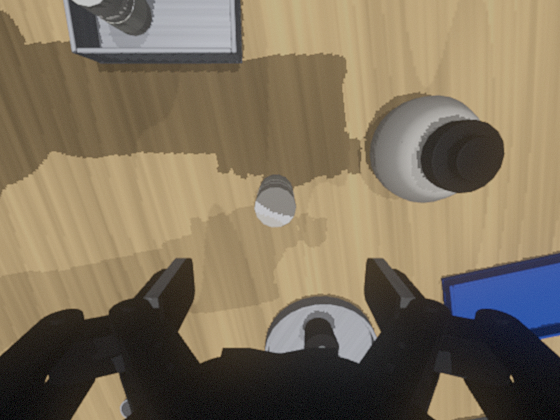

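Wrist view 7: bottle A stands in the caddy at (110,15), bottle B's cap is at (276,207), and the flask at (430,150) is clear of the fingers.

```bash
python3 - <<'E'
from h import *
import pickle
s,c=pickle.load(open("pics/w7.pkl","rb"))
p=plane(c,(276,207.5),70);print(p);delta(p[0],p[1],41,1.403)
E
```

```text
[602.86436319 180.44720842  70.        ]
turn [ 0.04  0.05 -0.27] d(now) [ 3.400e-03 -1.000e-04  1.032e-01] d(after turn) [ 0.0033 -0.      0.1032]
```

>>> carry_out(deltas=[0,0,0,0.0035,0,0.04,-0.9,0,0,0,0,0,0.04,-0.9,0,0,0,0,0,0.023,-0.9,0,0,0,0,0,0,-0.9,0,0,0,0,0,0,1,0,0,0,0,0,0,1,0,0,0,0,0,0,1,0,0,0,0,0,0,1,0,0,0,0,0,0,1])

```text
clock: 21.95
eef_pos: [602.9, 184.0, 42.7]
tool_rot: [3.14, -0.002, 1.403]
force: [-1.1, 0.2, 5.5]
width: 30.8
gripper_force: 58.9
```

>>> carry_out(deltas=[0,0,0,0,0,-0.03,1,0,0,0,0,0,-0.04,1,0,0,0,0,0,-0.03,1,0,0,0,0.04,-0.0155,0,1,0,0,0,0.04,-0.0155,0,1,0,0,0,0.04,-0.0155,0,1,0,0,0,0.04,-0.0155,0,1,0,0,0,0,0,0,1,0,0,0,0,0,0,1])

```text
clock: 23.08
eef_pos: [567.7, 351.0, 141.3]
tool_rot: [3.141, 0.001, 1.403]
force: [-0.3, -0.0, -0.6]
width: 30.6
gripper_force: 59.4
```

```bash
python3 - <<'E'
from h import *
delta(568.5,352,50,1.403)
im,c=snap("w8")
E
```

```text
turn [0.03 0.03 0.01] d(now) [0.0011 0.0006 0.0913] d(after turn) [0.0011 0.0006 0.0913]
23.075 [567.7 351.  141.3] [3.141e+00 1.000e-03 1.403e+00]
```

View pics/w8.png

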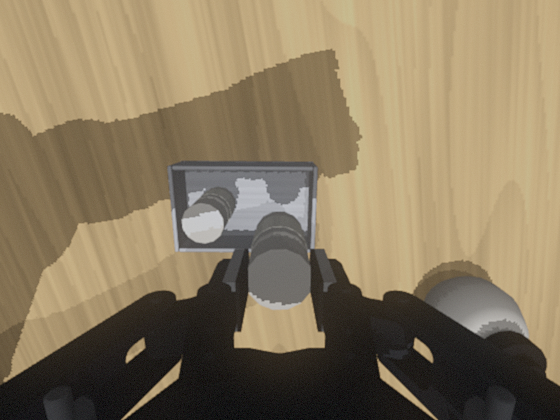

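Wrist view 8: bottle A is upright in the caddy with its cap at (203,222), and bottle B is held at (280,265) over the free half. Its near finger will come down between the bottles with a margin.

>>> carry_out(deltas=[0,0,0,0.001,0.001,0.035,1,0,0,0,0,0,0.035,1,0,0,0,0,0,0.021,1,0,0,0,0,0,0,1,0,0,0,0,0,0.0015,1,0,0,0,0,0,0,1])

```text
clock: 23.88
eef_pos: [569.5, 352.7, 49.7]
tool_rot: [3.14, -0.001, 1.403]
force: [-1.2, 0.2, -0.9]
width: 30.3
gripper_force: 64.2
```

>>> carry_out(deltas=[0,0,0,0,0,0.0015,1,0,0,0,0,0,0,1])

```text
clock: 24.12
eef_pos: [568.7, 352.7, 47.3]
tool_rot: [3.141, -0.0, 1.403]
force: [0.1, -0.2, -1.4]
width: 30.2
gripper_force: 64.2
```

>>> carry_out(deltas=[0,0,0,0,0,0.0015,1,0,0,0,0,0,0,1,0,0,0,0,0,0.001,1,0,0,0,0,0,0,1])

```text
clock: 24.62
eef_pos: [569.3, 353.0, 46.2]
tool_rot: [3.141, -0.002, 1.403]
force: [-1.6, -0.4, 9.6]
width: 30.5
gripper_force: 65.5
```

>>> carry_out(deltas=[0,0,0,0,0,0,-0.05,0,0,0,0,0,0,-0.05,0,0,0,0,0,0,-0.05,0,0,0,0,0,0,-0.05,0,0,0,0,0,-0.03,-0.05,0,0,0,0,0,-0.04,-0.05,0,0,0,0,0,-0.04,-0.05])

```text
clock: 25.5
eef_pos: [568.5, 352.3, 155.4]
tool_rot: [-3.141, 0.001, 1.403]
force: [-0.0, 0.3, -0.5]
width: 45.1
gripper_force: 0.0
```

>>> carry_out(deltas=[0,0,0,-0.041,-0.0069,0,-0.3,0,0,0,-0.041,-0.0069,0,-0.3,0,0,0,-0.041,-0.0069,0,-0.3,0,0,0,-0.041,-0.0069,0,-0.3,0,0,0,-0.041,-0.0069,0,-0.3,0,0,0,-0.041,-0.0069,0,-0.3,0,0,0,-0.041,-0.0069,0,-0.3,0,0,0,-0.041,-0.0069,0,-0.3,0,0,0,-0.041,-0.0069,0,-0.3,0,0,0,-0.041,-0.0069,0,-0.3,0,0,9,0,0,0,-0.3,0,0,9,0,0,0,-0.3])

```text
clock: 27.0
eef_pos: [432.2, -41.2, 154.8]
tool_rot: [3.141, -0.001, 1.082]
force: [-0.1, -0.6, 0.1]
width: 55.5
gripper_force: 0.0
```

>>> carry_out(deltas=[0,0,9,0,0,0,-0.3,0,0,9,0,0,0,-0.3,0,0,9,0,0,0,-0.3,0,0,9,0,0,0,-0.3,0,0,7.7,0,0,0,-0.3,0,0,0,0,0,0,-0.3,0,0,0,0,0,0,-0.3])

```text
clock: 27.88
eef_pos: [432.3, -40.2, 154.6]
tool_rot: [-3.142, -0.0, 0.329]
force: [0.3, -0.5, 0.5]
width: 55.7
gripper_force: 0.0
```

```bash
python3 - <<'E'
from h import *
delta(433,-39.3,20,np.radians(18.7))
im,c=snap("w9")
E
```

```text
turn [-0.01 -0.    0.14] d(now) [ 0.0009 -0.0006  0.1346] d(after turn) [ 0.0009 -0.0006  0.1346]
27.875 [432.3 -40.2 154.6] [-3.142 -0.     0.329]
```

View pics/w9.png

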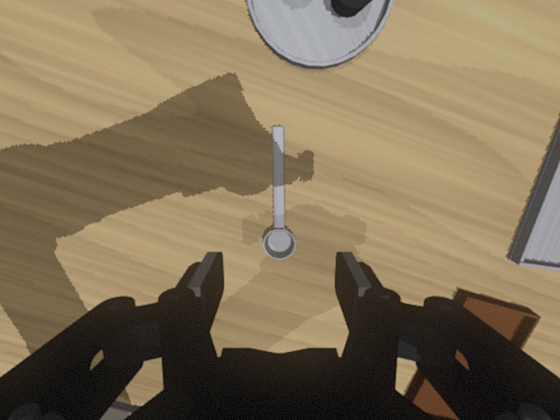

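Wrist view 9: the spoon lies parallel to the tool's x axis, with the bowl at (279,242) and the handle end at (278,126), centred between the fingers.

```bash
python3 - <<'E'
from h import *
import pickle
s,c=pickle.load(open("pics/w9.pkl","rb"))
b=plane(c,(279,242),14);e=plane(c,(278,126),10);d=(b-e)/np.linalg.norm((b-e)[:2]);print(b,e,np.linalg.norm(b-e),np.degrees(np.arctan2(-d[1],-d[0])))
o=.5*((b-52*d)+(e+70*d));print(o);delta(o[0],o[1],4,np.radians(18.7))
k=[plane(c,u,18)[:2].round() for u in((513,259),(556,155))];print(k)
E
```

```text
[385.7313126  -54.69343113  14.        ] [497.66096407 -15.55077778  10.        ] 118.64398084301918 19.275121509154786
[433.20063895 -38.09304543  12.30360139]
turn [-0.01 -0.01  0.1 ] d(now) [ 0.0015 -0.0017  0.1506] d(after turn) [ 0.0015 -0.0017  0.1506]
[array([ 449., -296.]), array([ 559., -279.])]
```

>>> carry_out(deltas=[0,0,0,0.0015,-0.0017,0.05,-0.3,0,0,0,0,0,0.05,-0.3,0,0,0,0,0,0.035,-0.3,0,0,0,0,0,0.0155,-0.3,0,0,0,0,0,0,-0.3,0,0,0,0,0,0,-0.3])

```text
clock: 28.68
eef_pos: [433.7, -38.4, 4.6]
tool_rot: [3.141, -0.001, 0.327]
force: [0.0, 0.8, -0.2]
width: 55.4
gripper_force: 0.0
```

>>> carry_out(deltas=[0,0,0,0,0,0,1,0,0,0,0,0,0,1,0,0,0,0,0,0,1,0,0,0,0,0,0,1,0,0,0,0,0,0,1,0,0,0,0,0,0,1])

```text
clock: 29.42
eef_pos: [433.1, -38.2, 4.0]
tool_rot: [-3.142, 0.0, 0.326]
force: [0.4, 0.3, 0.3]
width: 0.1
gripper_force: 0.0
```

The fingers shut on nothing. I'll lift and check.

>>> carry_out(deltas=[0,0,0,0,0,-0.03,1,0,0,0,0,0,-0.04,-0.3,0,0,0,0,0,-0.04,-0.3,0,0,0,0,0,-0.04,-0.3,0,0,0,0,0,0,-0.3,0,0,0,0,0,0,-0.3])

```text
clock: 30.18
eef_pos: [432.7, -37.7, 153.7]
tool_rot: [-3.141, 0.0, 0.327]
force: [-0.6, 0.6, -0.3]
width: 55.5
gripper_force: 0.0
```

```bash
python3 - <<'E'
from h import *
im,c=snap("w10");print(ctrl.read_state()["width"],ctrl.read_state()["gripper_force"])
E
```

```text
30.175 [432.7 -37.7 153.7] [-3.141  0.     0.327]
55.77372030027479 0.0
```

View pics/w10.png

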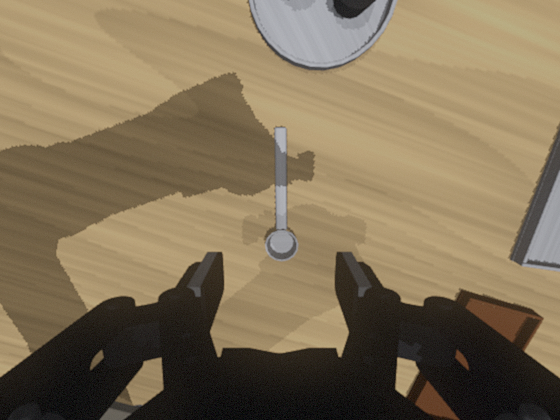

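Wrist view 10: the spoon hasn't moved, with the bowl at (281,243), so the tips closed just above the handle. I'll narrow the fingers and come down lower, feeling for the bench.

>>> carry_out(deltas=[0,0,0,0,0,0.05,0.3,0,0,0,0,0,0.05,0.3,0,0,0,0,0,0.035,0.3,0,0,0,0,0,0.014,0.3,0,0,0,0,0,0,0.3,0,0,0,0,0,0.003,0.3,0,0,0,0,0,0,0.3])

```text
clock: 31.1
eef_pos: [433.4, -38.1, 2.3]
tool_rot: [3.141, -0.0, 0.327]
force: [0.8, -0.7, 0.0]
width: 29.6
gripper_force: 0.0
```

>>> carry_out(deltas=[0,0,0,0,0,0.002,0.3,0,0,0,0,0,0,0.3])

```text
clock: 31.35
eef_pos: [433.4, -38.0, 0.2]
tool_rot: [3.142, -0.0, 0.327]
force: [0.3, 0.0, -0.4]
width: 29.9
gripper_force: 0.0
```

>>> carry_out(deltas=[0,0,0,0,0,0,1,0,0,0,0,0,0,1,0,0,0,0,0,0,1,0,0,0,0,0,0,1])

```text
clock: 31.85
eef_pos: [433.2, -38.2, 0.0]
tool_rot: [-3.142, 0.0, 0.326]
force: [-0.5, 1.5, 0.6]
width: 0.4
gripper_force: 0.0
```

>>> carry_out(deltas=[0,0,0,0,0,-0.015,1,0,0,0,0,0,0,0.3,0,0,0,0,0,0,0.3,0,0,0,0,0,0,0.3,0,0,0,0,0,0.011,0.3,0,0,0,0,0,0.004,0.3,0,0,0,0,0,0.002,0.3,0,0,0,0,0,0,0.3])

```text
clock: 32.85
eef_pos: [433.1, -38.3, -2.0]
tool_rot: [-3.141, 0.0, 0.326]
force: [0.2, -0.3, -0.2]
width: 29.9
gripper_force: 0.0
```

>>> carry_out(deltas=[0,0,0,0,0,0.002,0.3,0,0,0,0,0,0,0.3])

```text
clock: 33.1
eef_pos: [433.2, -38.1, -4.0]
tool_rot: [-3.142, -0.0, 0.326]
force: [-0.1, -0.4, 0.3]
width: 30.0
gripper_force: 0.0
```

>>> carry_out(deltas=[0,0,0,0,0,0.002,0.3,0,0,0,0,0,0,0.3])

```text
clock: 33.35
eef_pos: [433.1, -38.1, -6.1]
tool_rot: [-3.141, 0.0, 0.326]
force: [-0.6, 0.5, -0.3]
width: 30.1
gripper_force: 0.0
```

>>> carry_out(deltas=[0,0,0,0,0,-0.002,0.3,0,0,0,0,0,0,0.6,0,0,0,0,0,0,0.6,0,0,0,0,0,0,0.6])

```text
clock: 33.85
eef_pos: [433.2, -38.1, -4.0]
tool_rot: [-3.142, 0.0, 0.326]
force: [-0.5, -0.4, 0.2]
width: 16.7
gripper_force: 0.0
```

>>> carry_out(deltas=[0,0,0,0,0,0,0.75,0,0,0,0,0,0,0.75,0,0,0,0,0,0,0.75])

```text
clock: 34.22
eef_pos: [433.2, -38.1, -4.0]
tool_rot: [-3.142, 0.0, 0.326]
force: [0.0, 0.5, -0.4]
width: 10.5
gripper_force: 0.0
```

>>> carry_out(deltas=[0,0,0,0,0,0,0.85,0,0,0,0,0,0,0.85,0,0,0,0,0,0,0.85])

```text
clock: 34.6
eef_pos: [433.2, -38.2, -4.0]
tool_rot: [-3.142, 0.0, 0.326]
force: [-0.3, -0.6, -0.5]
width: 6.2
gripper_force: 0.0
```

Still no contact, so I'll use a combined enlarged picture of the side, scene and wrist views to see what is happening.

```bash
python3 - <<'E'
from h import *
s=ctrl.read_state();T=[433.2,-38.1,5]
out=[]
for n,sz in(("side",35),("scene",30)):
    c=ctrl.calibration(n);im=ctrl.get_image(n)[:,:,::-1];u,v=proj(c,T).round().astype(int);print(n,u,v)
    out.append(cv2.resize(im[v-sz:v+sz,u-sz:u+sz],(400,400),interpolation=cv2.INTER_CUBIC))
c=ctrl.calibration("wrist");im=ctrl.get_image("wrist")[:,:,::-1];print("wrist",proj(c,T),proj(c,s["eef_pos"]))
cv2.imwrite("pics/w11full.png",im);w=cv2.resize(im[150:350,80:480],(400,200))
w2=im[0:200,80:480]
cv2.imwrite("pics/m.png",np.vstack([np.hstack(out),np.hstack([w,w2])]))
E
```

```text
side 220 236
scene 330 200
wrist [280.96883733 257.45549352] [280.98990443 251.09085769]
```

View pics/m.png

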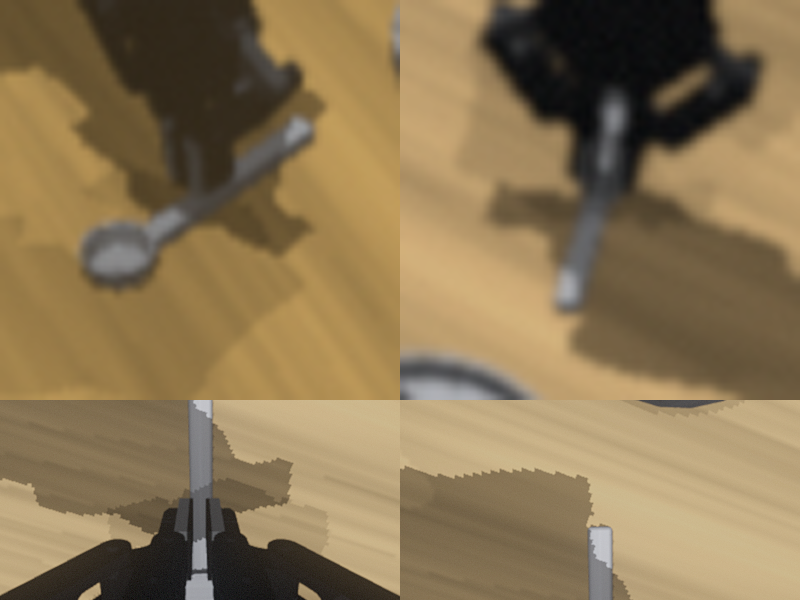

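The picture shows the fingers centred over the handle, with the tips just above it (side crop around (200,190)). They need to go lower, so I open and step down with the force watched.

>>> carry_out(deltas=[0,0,0,0,0,-0.004,0.4,0,0,0,0,0,0,0.4,0,0,0,0,0,0,0.4,0,0,0,0,0,0.006,0.4,0,0,0,0,0,0.002,0.4,0,0,0,0,0,0.002,0.4,0,0,0,0,0,0,0.4])

```text
clock: 35.62
eef_pos: [433.0, -38.2, -10.2]
tool_rot: [-3.141, 0.0, 0.326]
force: [-0.2, -0.2, 0.3]
width: 25.8
gripper_force: 0.0
```

>>> carry_out(deltas=[0,0,0,0,0,0.002,0.4,0,0,0,0,0,0,0.4])

```text
clock: 35.88
eef_pos: [433.3, -38.2, -11.9]
tool_rot: [-3.141, 0.0, 0.326]
force: [-0.2, 0.2, 0.1]
width: 25.6
gripper_force: 0.0
```

>>> carry_out(deltas=[0,0,0,0,0,0,0.7,0,0,0,0,0,0,0.7,0,0,0,0,0,0,0.9,0,0,0,0,0,0,0.9,0,0,0,0,0,0,0.9])

```text
clock: 36.5
eef_pos: [433.4, -38.3, -11.6]
tool_rot: [-3.142, 0.0, 0.326]
force: [-1.1, 0.4, 5.8]
width: 8.3
gripper_force: 59.1
```

Gripped. Now I lift and carry it over the tray.

>>> carry_out(deltas=[0,0,0,0,0,-0.02,1,0,0,0,0,0,-0.04,1,0,0,0,0,0,-0.04,1,0,0,0,0.0014,0.0383,-0.02,1,0,0,0,0.0014,0.0383,0,1,0,0,0,0.0014,0.0383,0,1,0,0,0,0.0014,0.0383,0,1,0,0,0,0.0014,0.0383,0,1,0,0,0,0.0014,0.0383,0,1,0,0,0,0.0014,0.0383,0,1,0,0,0,0.0014,0.0383,0,1,0,0,9.7,0,0,0,1])

```text
clock: 38.0
eef_pos: [541.9, -328.7, 108.1]
tool_rot: [3.139, 0.0, 0.15]
force: [0.1, 0.9, -1.0]
width: 7.7
gripper_force: 58.7
```

>>> carry_out(deltas=[0,0,0,0,0,0,1,0,0,0,0,0,0,1])

```text
clock: 38.25
eef_pos: [542.1, -323.8, 107.7]
tool_rot: [-3.14, 0.001, 0.16]
force: [0.3, 0.2, -0.3]
width: 7.6
gripper_force: 58.7
```

```bash
python3 - <<'E'
from h import *
im,c=snap("w12");s=ctrl.read_state();print(s["width"],s["gripper_force"])
delta(542,-325,10,np.radians(9))
hsv=cv2.cvtColor(im,cv2.COLOR_RGB2HSV);m=((hsv[...,1]<60)&(hsv[...,2]>70)).astype(np.uint8)
m[300:]=0
n,l,st,ce=cv2.connectedComponentsWithStats(m)
for i in range(1,n):
    if st[i,4]>300:
        ys,xs=np.where(l==i);b=cv2.boxPoints(cv2.minAreaRect(np.c_[xs,ys].astype(np.float32)));print(st[i],b.round().tolist(),[plane(c,q,18)[:2].round().tolist() for q in b])
# predicted tray corners and spoon ends
e=np.array([np.cos(np.radians(9)),np.sin(np.radians(9))]);nn=np.array([e[1],-e[0]]);C=np.array([542,-325.5])
for a in(-90,90):
    for b in(-46,46):print(a,b,proj(c,[*(C+a*e+b*nn),18]).round())
E
```

```text
38.25 [ 542.1 -323.8  107.7] [-3.14e+00  1.00e-03  1.60e-01]
8.359685859074647 58.738607754930854
turn [-0.06  0.04  0.17] d(now) [-0.0003  0.0012  0.0979] d(after turn) [-0.0004  0.0011  0.0979]
[  235   101   117   199 18461] [[235.0, 103.0], [351.0, 100.0], [355.0, 298.0], [239.0, 300.0]] [[622.0, -274.0], [638.0, -364.0], [469.0, -406.0], [450.0, -299.0]]
-90 -46 [233. 303.]
-90 46 [331. 303.]
90 -46 [224.  99.]
90 46 [342.  99.]
```

```bash
python3 - <<'E'
import cv2
im=cv2.imread("pics/w12.png");h=cv2.cvtColor(im,cv2.COLOR_BGR2HSV)
for r in(115,180):
    for a,b in((215,250),(330,365)):print(r,a,[(int(h[r,x,1]),int(h[r,x,2])) for x in range(a,b,2)])
print([(int(y),int(h[y,290,1]),int(h[y,290,2])) for y in range(88,112,2)])
E
```

```text
115 215 [(95, 121), (91, 123), (92, 122), (96, 122), (90, 122), (96, 120), (90, 122), (91, 123), (90, 122), (96, 122), (64, 111), (11, 118), (7, 110), (14, 73), (8, 187), (8, 190), (9, 191), (8, 187)]
115 330 [(8, 187), (8, 189), (8, 190), (9, 190), (7, 188), (10, 182), (6, 127), (20, 90), (11, 93), (7, 174), (7, 171), (85, 189), (83, 190), (82, 189), (82, 190), (85, 187), (85, 189), (84, 189)]
180 215 [(98, 120), (99, 121), (94, 125), (94, 125), (93, 123), (98, 125), (89, 126), (94, 122), (90, 127), (92, 125), (94, 128), (95, 129), (26, 109), (15, 117), (6, 88), (6, 85), (8, 125), (10, 126)]
180 330 [(8, 188), (8, 190), (9, 192), (9, 192), (11, 169), (4, 117), (7, 78), (9, 139), (8, 181), (26, 154), (84, 186), (82, 186), (83, 185), (84, 186), (81, 186), (83, 187), (83, 188), (82, 187)]
[(88, 83, 181), (90, 82, 186), (92, 82, 190), (94, 81, 193), (96, 80, 195), (98, 76, 194), (100, 78, 196), (102, 5, 147), (104, 10, 184), (106, 9, 164), (108, 7, 138), (110, 7, 171)]
```

>>> carry_out(deltas=[0,0,0,-0.001,0.008,0,1,0,0,0,0,0,0.04,1,0,0,0,0,0,0.04,1,0,0,0,0,0,0.025,1,0,0,0,0,0,0.005,1,0,0,0,0,0,0,1,0,0,0,0,0,0,1])

```text
clock: 39.17
eef_pos: [543.2, -333.7, -0.4]
tool_rot: [3.14, -0.001, 0.157]
force: [-0.3, 0.7, 0.2]
width: 7.9
gripper_force: 58.7
```

>>> carry_out(deltas=[0,0,0,0,0,0.002,1,0,0,0,0,0,0,1])

```text
clock: 39.42
eef_pos: [542.7, -332.9, -3.5]
tool_rot: [3.142, -0.0, 0.157]
force: [-0.4, -0.1, 0.4]
width: 7.8
gripper_force: 58.7
```

>>> carry_out(deltas=[0,0,0,0,0,0.002,1,0,0,0,0,0,0,1])

```text
clock: 39.67
eef_pos: [542.3, -332.7, -6.0]
tool_rot: [-3.141, 0.001, 0.157]
force: [0.1, 0.3, -1.1]
width: 8.1
gripper_force: 58.7
```

>>> carry_out(deltas=[0,0,0,0,0,0.0015,1,0,0,0,0,0,0,1])

```text
clock: 39.92
eef_pos: [542.5, -333.0, -7.4]
tool_rot: [-3.142, 0.0, 0.157]
force: [1.5, -0.2, 0.4]
width: 7.8
gripper_force: 58.8
```

>>> carry_out(deltas=[0,0,0,0,0,0.0008,1,0,0,0,0,0,0,1])

```text
clock: 40.17
eef_pos: [542.5, -332.9, -7.5]
tool_rot: [-3.141, 0.0, 0.157]
force: [-1.4, 0.8, 5.6]
width: 7.7
gripper_force: 60.2
```

Contact at the expected height. I release to a modest opening and lift away.

>>> carry_out(deltas=[0,0,0,0,0,0,0.4,0,0,0,0,0,0,0.4,0,0,0,0,0,0,0.4,0,0,0,0,0,-0.02,0.4,0,0,0,0,0,-0.05,0.4,0,0,0,0,0,-0.06,0.4,0,0,0,0,0,-0.06,0.4,0,0,0,0,0,-0.06,0.4,0,0,0,0,0,0,0.4,0,0,0,0,0,0,0.4])

```text
clock: 41.42
eef_pos: [542.4, -332.5, 242.5]
tool_rot: [-3.141, -0.001, 0.157]
force: [0.4, -0.3, -0.7]
width: 25.4
gripper_force: 0.0
```

```bash
python3 - <<'E'
from h import *
im,c=snap("w13")
for n in("scene","side"):cv2.imwrite(f"pics/{n}_end.png",ctrl.get_image(n)[:,:,::-1])
s=cv2.imread("pics/scene_end.png");d=cv2.imread("pics/side_end.png")
cv2.imwrite("pics/final.png",np.vstack([cv2.resize(np.hstack([im[:,:,::-1],s[60:,:]] if 0 else [im[:,:,::-1],d]),(800,300)),cv2.resize(s[140:320,190:490],(800,300)) ]))
E
```

```text
41.425 [ 542.4 -332.5  242.5] [-3.141e+00 -1.000e-03  1.570e-01]
```

```bash
ls pics; python3 - <<'E'
from h import *
import pickle
s,c=pickle.load(open("pics/w13.pkl","rb"));print(s["width"])
im=cv2.imread("pics/w13.png");h=cv2.cvtColor(im,cv2.COLOR_BGR2HSV)
print(proj(c,[542.5,-333,14]),[proj(c,[542.5+70*a*.987,-333+70*a*.157,10]).round().tolist() for a in(-1,1)])
u,v=proj(c,[542.5+40*.987,-333+40*.157,14]).astype(int)
print("row across handle",v,[(x,int(h[v,x,2]),int(h[v,x,1])) for x in range(u-50,u+50,3)])
m=((h[...,1]<60)&(h[...,2]>60)).astype(np.uint8);m[330:]=0
n,l,st,ce=cv2.connectedComponentsWithStats(m);print(st[st[:,4]>500])
E
```

```text
c1.png
final.png
m.png
scene0.png
scene_end.png
side0.png
side_end.png
w1.pkl
w1.png
w10.pkl
w10.png
w11full.png
w12.pkl
w12.png
w13.pkl
w13.png
w2.pkl
w2.png
w3.pkl
w3.png
w4.pkl
w4.png
w5.pkl
w5.png
w6.pkl
w6.png
w7.pkl
w7.png
w8.pkl
w8.png
w9.pkl
w9.png
25.429398958739252
[280.60651275 182.03075173] [[281.0, 232.0], [281.0, 126.0]]
row across handle 150 [(230, 122, 88), (233, 121, 84), (236, 121, 89), (239, 124, 84), (242, 122, 86), (245, 111, 25), (248, 90, 6), (251, 130, 10), (254, 125, 6), (257, 129, 8), (260, 129, 10), (263, 127, 8), (266, 125, 10), (269, 129, 10), (272, 129, 8), (275, 133, 10), (278, 132, 8), (281, 128, 10), (284, 118, 9), (287, 130, 10), (290, 126, 10), (293, 173, 9), (296, 191, 8), (299, 195, 9), (302, 194, 8), (305, 191, 9), (308, 194, 8), (311, 197, 8), (314, 106, 5), (317, 177, 13), (320, 185, 81), (323, 183, 81), (326, 184, 82), (329, 184, 82)]
[[     0      0    560    420 208328]
 [   155      0    173     30   3564]
 [     0     13     86    121   6665]
 [   506     14     54     79   3374]
 [   229    109    101    183  10929]
 [   523    116     37     65   1867]]
```

The picture quota is used up, so I check the end state numerically.

```bash
python3 - <<'E'
from h import *
import pickle
s,c=pickle.load(open("pics/w13.pkl","rb"))
g=cv2.cvtColor(cv2.imread("pics/w13.png"),cv2.COLOR_BGR2GRAY);e=cv2.Canny(g,15,45);e[:,:252]=0;e[:,309:]=0;e[:112]=0;e[245:]=0
L=cv2.HoughLinesP(e,1,np.pi/180,18,minLineLength=25,maxLineGap=8)
for l in (L if L is not None else [])[:,0][:10]:
    print("line",l,plane(c,l[:2],14)[:2].round(),plane(c,l[2:],14)[:2].round())
C=cv2.HoughCircles(cv2.resize(g[205:260,245:320],None,fx=4,fy=4,interpolation=cv2.INTER_CUBIC),cv2.HOUGH_GRADIENT,1,200,param1=60,param2=15,minRadius=40,maxRadius=75)
if C is not None:
    q=C[0,0]/4;print("bowl",q,plane(c,(q[0]+245,q[1]+205),18).round(1))
for n in("scene","side"):
    cc=ctrl.calibration(n);a=cv2.imread(f"pics/{n}0.png");b=cv2.imread(f"pics/{n}_end.png");h=cv2.cvtColor(b,cv2.COLOR_BGR2HSV);S,V=h[...,1],h[...,2]
    for X in([621,13,21],[621,-37,21]):
        u=proj(cc,X).round().astype(int);ce,st,_=blob(b,(V<60).astype(np.uint8),u,12);print(n,"stop",u,st,plane(cc,ce,21)[:2].round())
    for X in([505,360,74],[568,349,74]):
        u=proj(cc,X).round().astype(int);ce,st,_=blob(b,((S<50)&(V>140)).astype(np.uint8),u,9);print(n,"cap",u,st,plane(cc,ce,74)[:2].round())
    d=cv2.absdiff(a,b).max(2)
    for nm,X in(("flask",[740,197,50]),("scale",[780,-250,34])):
        u=proj(cc,X).round().astype(int);print(n,nm,"diff",d[u[1]-25:u[1]+25,u[0]-25:u[0]+25].mean().round(1))
E
```

```text
line [270 242 272 204] [ 458. -332.] [ 512. -326.]
line [276 212 276 127] [ 502. -333.] [ 610. -317.]
line [274 214 274 127] [ 499. -331.] [ 609. -314.]
line [282 212 282 127] [ 503. -341.] [ 611. -324.]
line [270 113 308 112] [ 625. -307.] [ 633. -352.]
line [252 195 254 242] [ 520. -299.] [ 455. -310.]
line [284 199 284 127] [ 521. -341.] [ 611. -326.]
line [285 202 285 156] [ 517. -343.] [ 576. -333.]
line [255 115 308 114] [ 620. -289.] [ 631. -353.]
line [252 242 308 241] [ 454. -307.] [ 468. -383.]
bowl [34.875 16.875 11.475] [ 490.1 -340.3   18. ]
scene stop [311 244] [305 237  11  14 121] [621.  11.]
scene stop [296 236] [290 227  11  16 131] [620. -42.]
scene cap [449 267] [440 259  17  14 121] [507. 355.]
scene cap [436 282] [427 273  18  18 172] [571. 345.]
scene flask diff 6.8
scene scale diff 7.6
side stop [272 200] [268 199   9   7  51] [616.   3.]
side stop [280 209] [277 208  10   8  61] [617. -49.]
side cap [187 141] [184 139   9   5  39] [507. 357.]
side cap [206 137] [204 135   9   5  37] [573. 347.]
side flask diff 12.7
side scale diff 13.5
```

```bash
python3 -c "
from cell import ctrl
print(ctrl.finish_job())"
```

```text
the job is handed in; nothing more can be done
None
```

I handed the job in at about 41 s of the 112 s: both stoppers are in the round dish, both bottles in the deep bin and the spoon in the grey tray, done in that order, with the scale and flask never approached. With the picture quota used up, I checked the end state only by image measurements.

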